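Weigh two cups against each other and keep the heavier

TASK

Two of the turned steel cups, alike to look at, stand on the green table; one is heavier. Stand one on each pan of the small balance, let go of both and let the beam settle, then set the cup whose side dropped upright in the low metal tray and leave the other cup standing on its pan.

Things in the scene. Friction and masses are not known exactly. Their poses are not given: they have to be found in the camera images.
- cup_1_mid (a point): One of the two plain steel cups on the green table (the other cups stand on the white cabinet to the left and have no part in this): round, 62 mm across, 51 mm high, open at the top, black inside, stands upright with z up. The point is its centre, half-way up, 25.5 mm above its underside. Grasp across the outside. Its weight is 75 to 225 g and cannot be seen; either cup may be the heavier.
- cup_2_mid (a point): The other plain steel cup on the green table, alike in shape and size, about 150 g; the point is its centre, half-way up, 25.5 mm above its underside.
- left_pan (a point): Centre of the floor of the balance's left pan (left seen from the robot), on its upper face. The pan is a flat round aluminium disc, 100 mm across; it stays level while it rises and sinks by up to 14 mm about its middle height of 108 mm above the table. Where in the pan a cup stands does not alter the weighing. y points from the right pan to the left pan.
- right_pan (a point): The same for the right pan, 210 mm from the left one along the beam.
- beam (a joint): Tilt of the balance beam (rad), 0 level, positive when the left pan is down, negative when the right pan is down; stops at +-0.13. It turns easily and is damped; the empty beam stays at any angle. With both cups on it takes up to about 3 s to settle against a stop, but it lies at the first cup's side until the second is put on.
- tray_in (a point): Centre of the inner floor (3 mm above the table) of the low square aluminium tray, 120 x 120 mm outside, wall 9 mm high and 3 mm thick, fixed to the table to the right of the balance.

How it is judged:
On the way:
1. both cups stand on the balance, one on each pan, let go, with the beam tipped to one side and still (((horizontal distance between cup_1_mid and left_pan below 0.025 m and distance between cup_1_mid and left_pan below 0.04 m and horizontal distance between cup_2_mid and right_pan below 0.025 m and distance between cup_2_mid and right_pan below 0.04 m) or (horizontal distance between cup_1_mid and right_pan below 0.025 m and distance between cup_1_mid and right_pan below 0.04 m and horizontal distance between cup_2_mid and left_pan below 0.025 m and distance between cup_2_mid and left_pan below 0.04 m)) and (value of joint beam above 0.06 rad or value of joint beam below -0.06 rad) and velocity of joint beam between -0.05 and 0.05 rad/s and contact force between each of cup_1, cup_2 and the fingers below 0.05 N), for 0.3 s.
At the end, for the whole second after the job is handed in: The heavier cup (the one whose side dropped; within 4 % of equal weight either counts) stands upright within 10 degrees in the tray, its centre within 40 mm of the tray's centre; the other stands upright on one of the pans, within 25 mm of the pan's centre; both are let go and at rest (((horizontal distance between cup_1_mid and tray_in below 0.04 m and distance between cup_1_mid and tray_in below 0.05 m and ((horizontal distance between cup_2_mid and left_pan below 0.025 m and distance between cup_2_mid and left_pan below 0.04 m) or (horizontal distance between cup_2_mid and right_pan below 0.025 m and distance between cup_2_mid and right_pan below 0.04 m)) and contact force between cup_1 and anything else above 1.41264 N) or (horizontal distance between cup_2_mid and tray_in below 0.04 m and distance between cup_2_mid and tray_in below 0.05 m and ((horizontal distance between cup_1_mid and left_pan below 0.025 m and distance between cup_1_mid and left_pan below 0.04 m) or (horizontal distance between cup_1_mid and right_pan below 0.025 m and distance between cup_1_mid and right_pan below 0.04 m)) and contact force between cup_1 and anything else below 1.53036 N)) and linear speed of each of cup_1, cup_2 below 0.02 m/s and angle between each of cup_1_mid, cup_2_mid's own z axis and vertical below 0.17 rad); the robot touches nothing.
It also fails if it takes over 72 s, if anything falls off the work surface, if the arm or the gripper's body presses on something with over 40 N, if the wrist force passes 120 N, or if a joint passes its speed limit or range.

ROBOT

A 6-joint arm with a two-finger parallel gripper is mounted at the origin on a cart in front of the work surface, level with it; the furniture and walls round the work are solid. World frame = base frame: x ahead of the robot, y to its left, z up, the work surface at z = 0. Lengths are in m, angles in rad, forces in N, time in s.
With the tool pointing down it reaches from about 0.225 to 0.875 m from the base axis. Payload 3.4 kg.
Tool frame: the origin (TCP) lies midway between the tips of the shut fingers; the grasp point (between the pads) lies 19 mm behind it; z points along the fingers, y is the direction in which the jaws open and shut (so a half turn about z gives the same grasp; the last joint's range is limited). The gripper opens to 85 mm and grips with 20 to 120 N. Pads are 22 mm wide; open, the fingers measure 114 mm over their backs; the gripper's body (76 mm by 85 mm) begins 54 mm behind the grasp point. The pads swing forward as they close: fully open they stand 13 mm farther back than shut.
Start: joints at [-1.261, 0.276, 1.505, -0, 1.361, -0.121], TCP at [0.24, -0.522, 0.231] pointing down, gripper open.
Joint ranges: [-2.89, 2.89], [-0.75, 2.08], [0.22, 2.7], [-1.18, 4.32], [0.11, 2.71], [-2.7, 2.7]. Speed limits (rad/s): [2.57, 2.57, 3.14, 3.14, 3.14, 3.14].

INTERFACE

Orientations are given as a unit quaternion [w, x, y, z].
In Python, from station import bot gives the robot as it stands.
- The arm moves only by the shell command python3 -m creep 'ROWS' [FORCE]. ROWS is a JSON object of lists of equal length, an entry for each row: "linear": the shift along the tool's x, y, z scaled (see below), a list of three; "angular": the turn, a rotation vector about the tool's x, y, z scaled (see below), a list of three; "fingers": the opening in per cent of the stroke, from 0 (shut) to 100 (fully open). A call has 1 to 20 rows; each row shifts and turns the pose as measured when the row begins, along the tool's axes as they then stand; what a row does not reach is not made up. The controller multiplies each number of a shift by 0.03 m and each number of a turn by 0.12 rad. A row lasts 1/10 s, in which the tool goes at most 50 mm and 8.59 degrees, less where a joint would pass 70% of its speed; a pose out of reach is approached as far as the arm can. A call with a number of a shift or a turn outside -1 to 1 is refused whole. A call with a gripper value outside its range is refused whole. The fingers move at their own pace and stop on an object; FORCE is the grip in N (left out, the last holds). Time passes only in rows, so rows that do not move let the fingers close. It gives the time, the measured TCP pose, the force and the opening at its end, in the units of the state.
- bot.observe(): the state, without advancing time (a new reading comes with each control period).
- bot.get_image(name): name is "side" or "top"; returns (picture, depth): 400x640x3 uint8, red, green, blue; 400x640 float32, m along the optical axis (not along the pixel's ray), 0 where there is no reading.
- bot.get_calibration(name): a dict with "mtx" (3x3 intrinsics, pixels), "D" ([k1, k2, p1, p2, k3] as OpenCV has them; the pictures are not rectified), "xyz" and "rotation" of the camera in the world. Camera axes: x right, y down, z forward; pixel columns grow to the right and rows downward; lengths in m; the calibration is good to about 2 mm. A picture is of the moment at which its call begins. get_calibration takes no time and is no camera call.
- bot.close_job(): hands the job in, once; it reports no verdict.
The state is a dict: "clock": time; "qpos": joint angles; "joint_velocities": joint speeds; "joint_efforts": joint torques, N m; "position": TCP position; "eef_rot": TCP orientation; "ft_force": force on the tool from outside, world axes, zero at the start; "torque": the same for the moment, N m; "width": finger opening in m.
Only numpy, scipy, OpenCV 4.12 (cv2) and the standard library are available. Lean on these libraries where they do the work, as an engineer would, in place of code of your own. Each camera call takes 0.05 s, during which the arm holds its last target.

## Working session

There is one attempt and no reset: what is moved stays moved. The work goes in short steps, Python scripts to look and compute and a shell command to move; the robot and the scene stay as the last step left them, time stands still between calls to the robot, and variables do not carry over. Pictures are saved under pics/ and viewed, and the job is handed in when it is done.

```bash
mkdir -p pics; ls; python3 - <<'E'
from station import bot
import cv2,numpy as np
s=bot.observe(); print(s)
for n in("side","top"):
    p,d=bot.get_image(n); cv2.imwrite(f"pics/{n}0.png",p[:,:,::-1]); np.save(f"pics/{n}0.npy",d)
    print(n,bot.get_calibration(n))
E
```

```text
pics
{'clock': 0.0, 'qpos': array([-1.26097945e+00,  2.76586210e-01,  1.50611912e+00, -1.97936888e-05,
        1.36070629e+00, -1.21007138e-01]), 'joint_velocities': array([-1.77149700e-04,  7.06511917e-04,  1.98798026e-04, -1.19667019e-03,
        8.03171646e-04,  5.73025486e-05]), 'joint_efforts': array([ 1.72419863e-03, -4.16768146e+01, -2.45802426e+01,  5.51805385e-05,
        1.08119583e-02, -2.30522289e-06]), 'position': array([ 0.23995481, -0.52196035,  0.23045031]), 'eef_rot': array([-9.04520184e-04,  9.76887564e-01,  2.13751867e-01, -9.53663293e-05]), 'ft_force': array([ 0.06025762, -0.33345907,  0.4259063 ]), 'torque': array([-0.0212494 ,  0.02175675, -0.01162821]), 'width': 0.08547701723949848}
side {'mtx': array([[444.36390428,   0.        , 318.40963856],
       [  0.        , 444.36390428, 207.59054745],
       [  0.        ,   0.        ,   1.        ]]), 'D': array([-0.08070735,  0.        ,  0.        ,  0.        ,  0.        ]), 'xyz': array([ 0.49644435, -1.09714531,  0.49828171]), 'rotation': array([-0.56055151,  0.82790643, -0.01796938,  0.00548134])}
top {'mtx': array([[435.36761721,   0.        , 326.06247684],
       [  0.        , 435.36761721, 192.67494567],
       [  0.        ,   0.        ,   1.        ]]), 'D': array([0.00595719, 0.        , 0.        , 0.        , 0.        ]), 'xyz': array([ 0.3488034 , -0.10244812,  1.11914626]), 'rotation': array([-0.06280752,  0.71446548, -0.69490548,  0.05196791])}
```

View pics/top0.png

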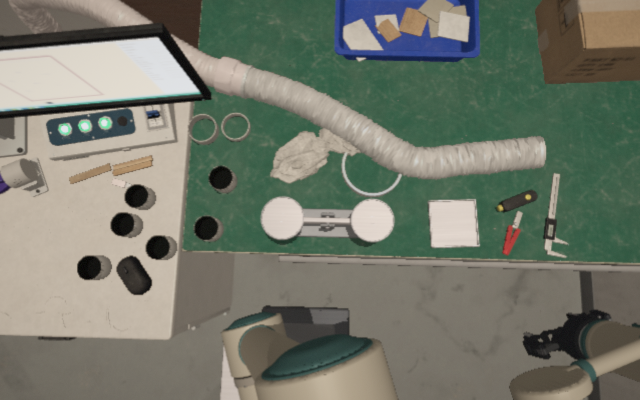

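View pics/side0.png

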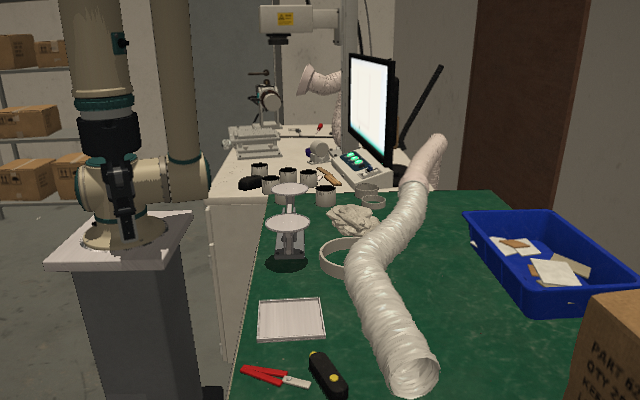

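The top view shows the table cups at (222,179) and (207,228), the pans at (282,219) and (372,220), and the tray at (453,223). I'll enlarge it to read them more closely.

```bash
cat > h.py <<'E'
import cv2,numpy as np
from scipy.spatial.transform import Rotation as R
from station import bot
def cal(n):
    c=bot.get_calibration(n); return c
def px2w(n,uv,z=None,depth=None):
    c=cal(n); q=c["rotation"]; Rm=R.from_quat([q[1],q[2],q[3],q[0]]).as_matrix()
    p=cv2.undistortPoints(np.array([[uv]],float),c["mtx"],c["D"])[0,0]
    r=Rm@np.array([p[0],p[1],1.]); o=np.array(c["xyz"])
    return o+r*depth if z is None else o+r*(z-o[2])/r[2]
def w2px(n,P):
    c=cal(n); q=c["rotation"]; Rm=R.from_quat([q[1],q[2],q[3],q[0]])
    rv=Rm.inv(); t=-rv.apply(c["xyz"])
    return cv2.projectPoints(np.array([P],float),rv.as_rotvec(),t,c["mtx"],c["D"])[0].reshape(2)
def snap(n,name):
    p,d=bot.get_image(n); cv2.imwrite(f"pics/{name}.png",p[:,:,::-1]); np.save(f"pics/{name}.npy",d); return p,d
def crop(name,x0,y0,x1,y1,k,out):
    p=cv2.imread(f"pics/{name}.png")[y0:y1,x0:x1]; cv2.imwrite(f"pics/{out}.png",cv2.resize(p,None,fx=k,fy=k,interpolation=cv2.INTER_CUBIC))
E
python3 - <<'E'
from h import *
crop("top0",180,150,310,260,6,"t0a"); crop("top0",340,170,490,260,5,"t0b"); crop("side0",240,160,350,340,3,"s0a")
d=np.load("pics/top0.npy")
for uv in [(222,179),(207,228),(282,219),(372,220),(453,223),(325,223),(240,140),(220,220),(185,200),(175,220),(203,128),(270,80),(300,95),(350,130),(410,160),(295,155),(200,260),(344,170),(310,150),(400,170),(440,158),(160,60),(205,95)]:
    z=d[uv[1],uv[0]]; print(uv,z,px2w("top",uv,depth=z).round(3))
E
```

```text
(222, 179) 1.139849 [0.56  0.191 0.004]
(207, 228) 1.1216305 [0.431 0.221 0.002]
(282, 219) 1.0148983 [0.449 0.016 0.109]
(372, 220) 1.0164843 [ 0.453 -0.194  0.104]
(453, 223) 1.1086097 [ 0.461 -0.408  0.009]
(325, 223) 1.079945 [ 0.449 -0.083  0.041]
(240, 140) 1.1567255 [0.667 0.15  0.003]
(220, 220) 1.1217693 [0.453 0.188 0.004]
(185, 200) 1.1402423 [ 0.503  0.286 -0.004]
(175, 220) 1.1393535 [ 0.451  0.31  -0.011]
(203, 128) 1.1674882 [ 0.699  0.252 -0.   ]
(270, 80) 1.100993 [0.804 0.066 0.081]
(300, 95) 1.0938505 [ 0.766 -0.011  0.08 ]
(350, 130) 1.0798991 [ 0.678 -0.139  0.078]
(410, 160) 1.0610597 [ 0.605 -0.286  0.082]
(295, 155) 1.091245 [ 0.616 -0.003  0.059]
(200, 260) 1.3561177 [ 0.35   0.308 -0.248]
(344, 170) 1.1113507 [ 0.587 -0.127  0.031]
(310, 150) 1.0982322 [ 0.631 -0.04   0.053]
(400, 170) 1.0805925 [ 0.584 -0.265  0.06 ]
(440, 158) 1.0603664 [ 0.611 -0.359  0.083]
(160, 60) 0.8690804 [0.741 0.251 0.309]
(205, 95) 1.0355622 [0.737 0.209 0.139]
```

View pics/t0a.png

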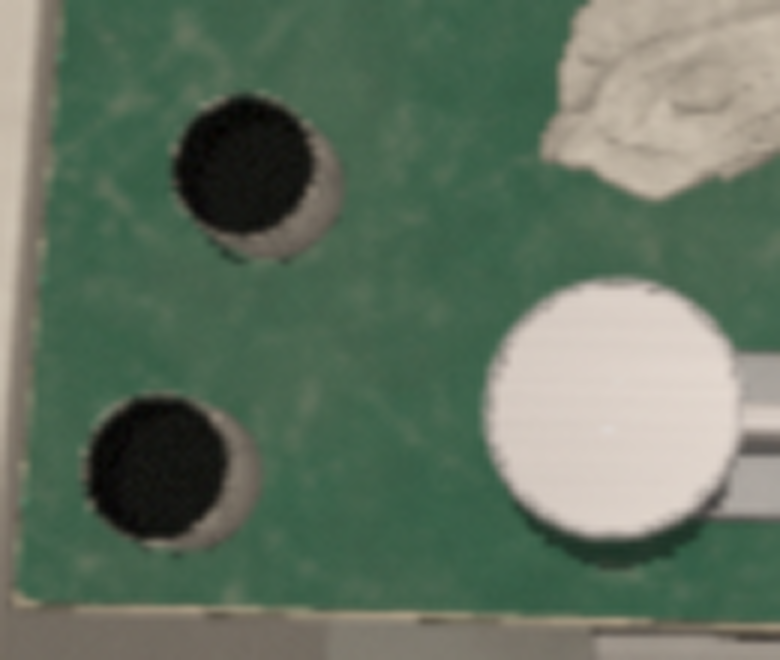

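View pics/t0b.png

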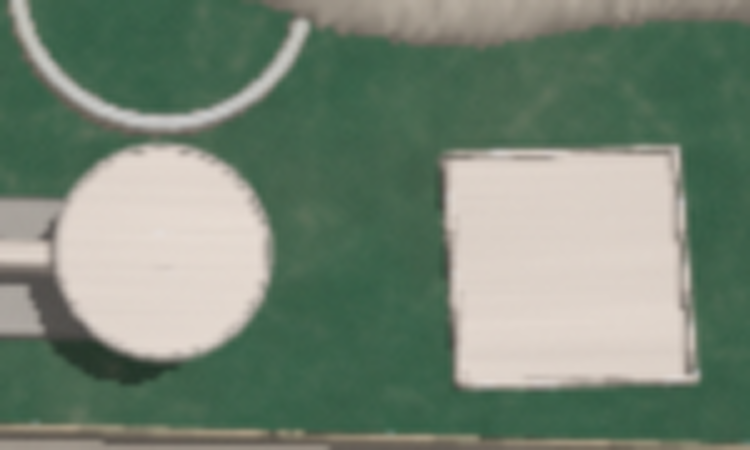

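View pics/s0a.png

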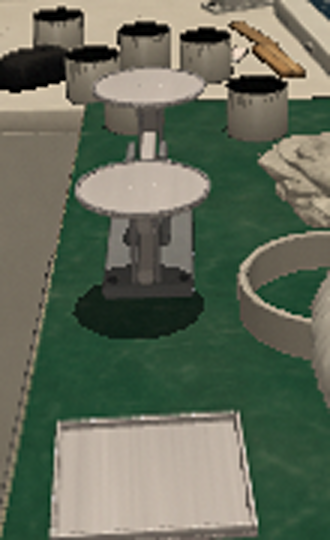

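```bash
python3 - <<'E'
from h import *
def c(x0,y0,k,u,v): return (x0+(u+.5)/k-.5, y0+(v+.5)/k-.5)
for n,uv,z in [("A",c(180,150,6,245,165),.051),("B",c(180,150,6,157,469),.051),("L",c(180,150,6,614,408),.108),("R",c(340,170,5,162,252),.108),("tray",c(340,170,5,569,267),.009)]:
    P=px2w("top",uv,z=z); print(n,np.round(uv,1),P.round(4), np.hypot(*P[:2]).round(3))
# side-view check of pans: silhouettes center
print(px2w("side",c(240,160,3,142,188),z=.108),px2w("side",c(240,160,3,149,87),z=.108))
print(px2w("side",c(240,160,3,257,91),z=.051)) # cup A rim
print(px2w("side",c(240,160,3,152,475),z=.006))
E
```

```text
A [220.4 177.1] [0.5562 0.1826 0.051 ] 0.585
B [205.8 227.8] [0.4283 0.2101 0.051 ] 0.477
L [281.9 217.6] [0.4527 0.0169 0.108 ] 0.453
R [372. 220.] [ 0.4528 -0.1932  0.108 ] 0.492
tray [453.4 223. ] [ 0.4611 -0.4088  0.009 ] 0.616
[ 0.45539664 -0.20468465  0.108     ] [0.45497749 0.01767567 0.108     ]
[0.55751436 0.1610112  0.051     ]
[ 0.46364669 -0.41301669  0.006     ]
```

The pans come out 210 mm apart, as specified, and the cups and tray are consistent too. The plan is B to the right pan first, then A to the left. First I move towards B.

```bash
python3 -m creep '{"linear":[[0.8,-0.98,0],[0.8,-0.98,0],[0.8,-0.98,0],[0.8,-0.98,0],[0.8,-0.98,0],[0.8,-0.98,0],[0.8,-0.98,0],[0.8,-0.98,0],[0.8,-0.98,0],[0.8,-0.98,0]],"angular":[[0,0,0],[0,0,0],[0,0,0],[0,0,0],[0,0,0],[0,0,0],[0,0,0],[0,0,0],[0,0,0],[0,0,0]],"fingers":[100,100,100,100,100,100,100,100,100,100]}' 30
cat >> h.py <<'E'
def go(x,y,z):
    s=bot.observe(); q=s["eef_rot"]; r=R.from_quat([q[1],q[2],q[3],q[0]])
    print("t",round(s["clock"],2),"pos",s["position"].round(4),"F",s["ft_force"].round(2),"w",round(s["width"],4))
    print("units",(r.inv().apply(np.array([x,y,z])-s["position"])/.03).round(2))
    # turn needed to point straight down
    zt=r.apply([0,0,1]); ax=np.cross(zt,[0,0,-1]); print("level turn units",(r.inv().apply(ax)/.12).round(2),"yaw x",np.degrees(np.arctan2(*r.apply([1,0,0])[[1,0]])).round(1),"q",s["qpos"].round(2))
E
python3 -c "
from h import *
go(.4283,.2101,.12)"
```

```text
clock: 1.1
position: [0.3362, -0.1447, 0.2264]
eef_rot: [-0.004, 0.978, 0.209, -0.001]
ft_force: [-0.2, -0.3, -0.3]
width: 0.0857
t 1.1 pos [ 0.3362 -0.1447  0.2264] F [-0.2  -0.34 -0.34] w 0.0857
units [ 7.63 -9.52  3.62]
level turn units [-0.06  0.    0.  ] yaw x 24.1 q [-0.6  -0.04  1.89  0.    1.3   0.55]
```

```bash
python3 -m creep '{"linear":[[0.76,-0.95,0],[0.76,-0.95,0],[0.76,-0.95,0],[0.76,-0.95,0],[0.76,-0.95,0],[0.76,-0.95,0],[0.76,-0.95,0.2],[0.76,-0.95,0.8],[0.76,-0.95,1],[0.76,-0.95,1],[0,0,0.5],[0,0,0]],"angular":[[-0.06,0,0],[0,0,0],[0,0,0],[0,0,0],[0,0,0],[0,0,0],[0,0,0],[0,0,0],[0,0,0],[0,0,0],[0,0,0],[0,0,0]],"fingers":[100,100,100,100,100,100,100,100,100,100,100,100]}'
python3 -c "
from h import *
go(.4283,.2101,.012)
snap('top','t1');snap('side','s1')"
```

```text
clock: 2.3
position: [0.4291, 0.2294, 0.1172]
eef_rot: [0.0, 0.977, 0.212, 0.002]
ft_force: [-0.1, 0.0, 0.1]
width: 0.0852
t 2.3 pos [0.4291 0.2294 0.1172] F [-0.09  0.01  0.1 ] w 0.0852
units [-0.31  0.57  3.51]
level turn units [ 0.01 -0.03 -0.  ] yaw x 24.5 q [ 0.35  0.24  1.87 -0.    1.03  1.49]
```

View pics/t1.png

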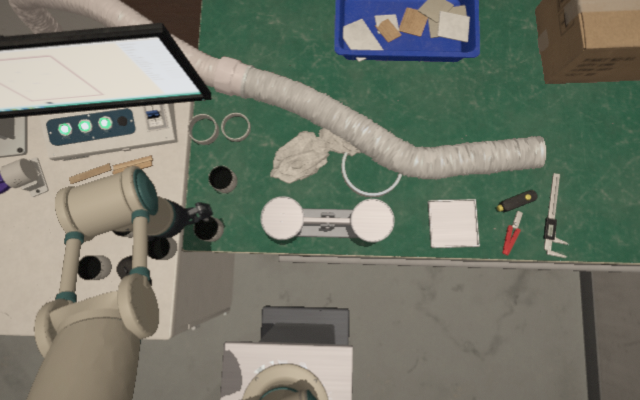

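View pics/s1.png

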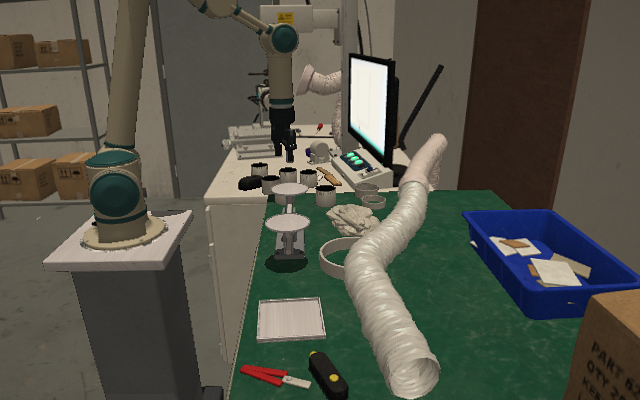

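```bash
python3 -c "
from h import *
for n in('top','side'): print(n,w2px(n,[.4291,.2294,.1172]),w2px(n,[.4291,.2294,.26]),w2px(n,[.4283,.2101,.0255]))
crop('t1',130,150,260,260,6,'t1a');crop('s1',230,100,350,220,5,'s1a')"
```

```text
top [189.27981203 224.82400388] [166.06960984 218.42852605] [208.63898224 228.59279147]
side [282.5671291  163.34056052] [280.69102259 117.14541207] [283.24880835 193.38484632]
```

View pics/t1a.png

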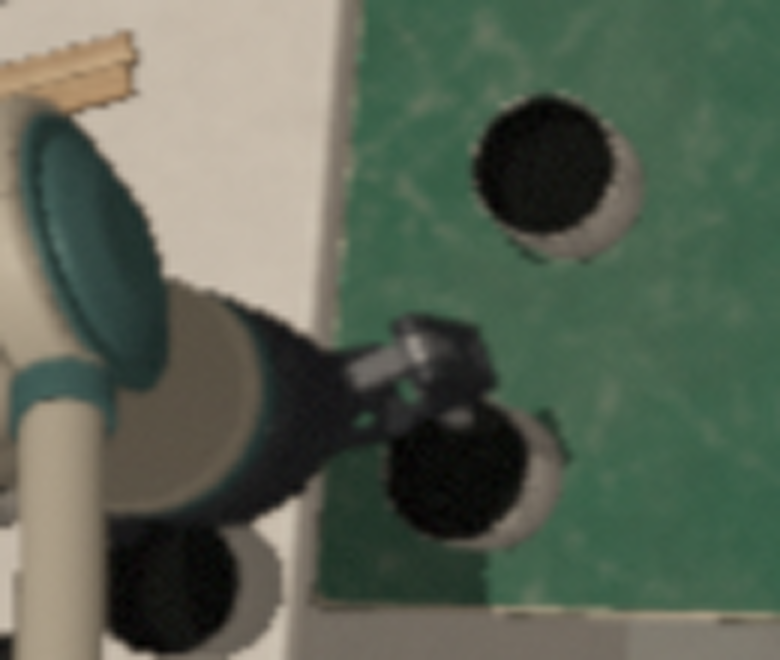

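View pics/s1a.png

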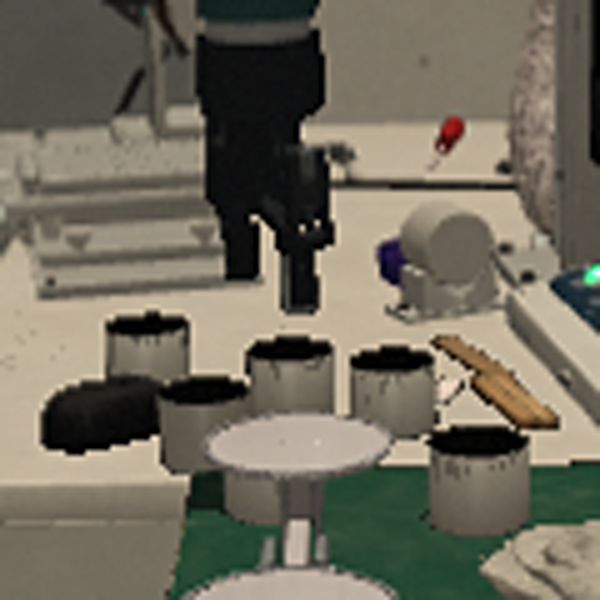

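```bash
python3 -m creep '{"linear":[[-0.31,0.57,0],[0,0,0.5],[0,0,0.7],[0,0,0.7],[0,0,0.5],[0,0,0.4],[0,0,0.3]],"angular":[[0,0,0],[0,0,0],[0,0,0],[0,0,0],[0,0,0],[0,0,0],[0,0,0]],"fingers":[100,100,100,100,100,100,100]}'
python3 -c "
from h import *
go(.4283,.2101,.012)"
```

```text
clock: 3.1
position: [0.44, 0.2062, 0.0355]
eef_rot: [-0.001, 0.978, 0.207, 0.017]
ft_force: [0.7, 0.1, -0.1]
width: 0.0857
t 3.1 pos [0.44   0.2062 0.0355] F [ 0.73  0.11 -0.09] w 0.0857
units [-0.33 -0.28  0.77]
level turn units [ 0.05 -0.28  0.  ] yaw x 23.9 q [ 0.3   0.33  2.   -0.    0.78  1.45]
```

```bash
python3 -m creep '{"linear":[[-0.33,-0.28,0],[0,0,0]],"angular":[[0.05,-0.28,0],[0,0,0]],"fingers":[100,100]}'
python3 -c "
from h import *
go(.4283,.2101,.012)"
```

```text
clock: 3.3
position: [0.4282, 0.2087, 0.036]
eef_rot: [0.0, 0.979, 0.205, 0.0]
ft_force: [0.6, 0.2, 0.5]
width: 0.0856
t 3.3 pos [0.4282 0.2087 0.036 ] F [0.63 0.22 0.5 ] w 0.0856
units [ 0.02 -0.04  0.8 ]
level turn units [ 0. -0.  0.] yaw x 23.7 q [ 0.31  0.33  1.99 -0.    0.82  1.46]
```

```bash
python3 -m creep '{"linear":[[0,-0.04,0.4],[0,0,0.38],[0,0,0]],"angular":[[0,0,0],[0,0,0],[0,0,0]],"fingers":[100,100,100]}'
python3 -c "
from h import *
go(.4283,.2101,.012)
snap('top','t2');snap('side','s2');crop('t2',130,150,260,260,6,'t2a');crop('s2',230,100,350,220,5,'s2a')"
```

```text
clock: 3.6
position: [0.4319, 0.2095, 0.0151]
eef_rot: [-0.0, 0.979, 0.205, 0.005]
ft_force: [-0.9, -0.1, -0.1]
width: 0.0855
t 3.6 pos [0.4319 0.2095 0.0151] F [-0.88 -0.05 -0.15] w 0.0855
units [-0.1  -0.07  0.1 ]
level turn units [ 0.02 -0.09 -0.  ] yaw x 23.6 q [ 0.31  0.36  2.01 -0.    0.75  1.47]
```

View pics/t2a.png

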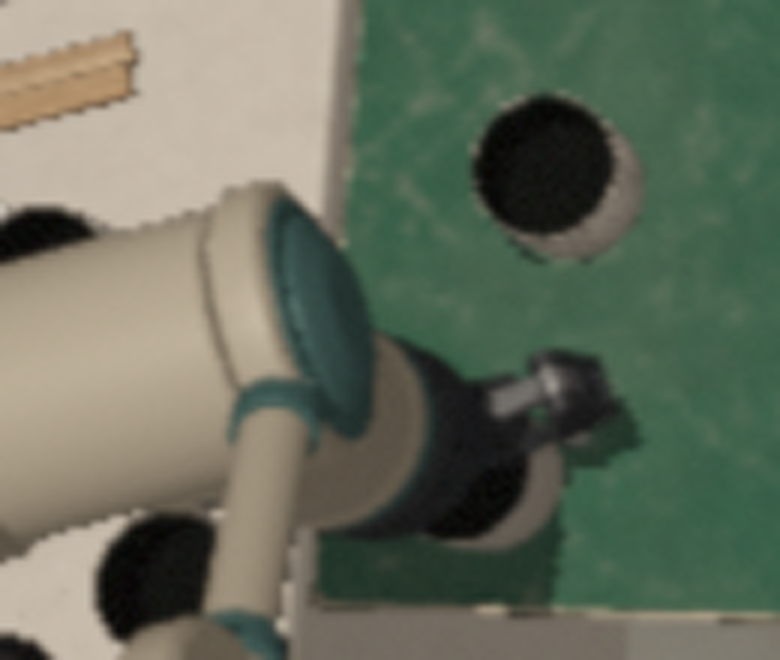

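View pics/s2a.png

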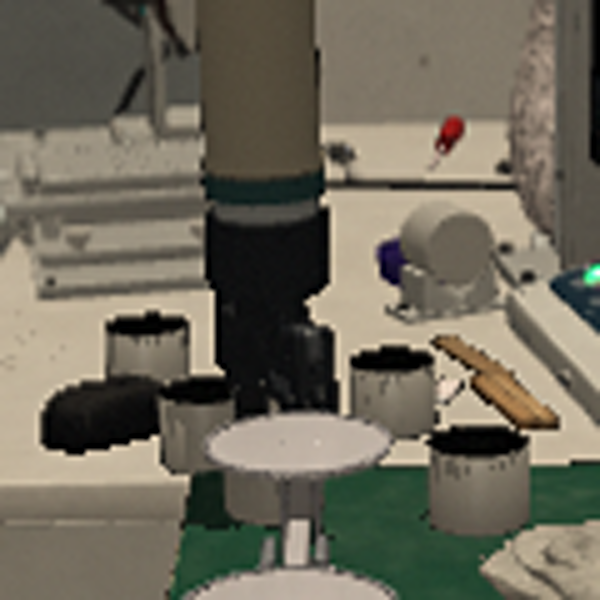

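```bash
python3 -m creep '{"linear":[[-0.1,-0.05,0.25],[-0.05,0,0],[0,0,0],[0,0,0],[0,0,0],[0,0,0],[0,0,0],[0,0,0]],"angular":[[0.02,-0.12,0],[0,0,0],[0,0,0],[0,0,0],[0,0,0],[0,0,0],[0,0,0],[0,0,0]],"fingers":[100,100,0,0,0,0,0,0]}' 30
python3 -c "
from h import *
go(.4283,.2101,.15)"
```

```text
clock: 4.5
position: [0.429, 0.2095, 0.0099]
eef_rot: [-0.0, 0.979, 0.205, 0.0]
ft_force: [-0.6, -0.5, -0.5]
width: 0.0616
t 4.5 pos [0.429  0.2095 0.0099] F [-0.63 -0.46 -0.54] w 0.0616
units [-0.01 -0.03 -4.67]
level turn units [ 0. -0. -0.] yaw x 23.6 q [0.31 0.37 2.02 0.   0.75 1.47]
```

```bash
python3 -m creep '{"linear":[[0,0,-0.5],[0,0,-0.8],[0,0,-0.8],[0,0,-0.8],[0,0,-0.8],[0,0,-0.8],[0,0,-0.8],[0,0,-0.5],[0,0,-0.3],[0,0,0]],"angular":[[0,0,0],[0,0,0],[0,0,0],[0,0,0],[0,0,0],[0,0,0],[0,0,0],[0,0,0],[0,0,0],[0,0,0]],"fingers":[0,0,0,0,0,0,0,0,0,0]}' 30
python3 -c "
from h import *
go(.4528,-.1932,.19)"
```

```text
clock: 5.5
position: [0.4265, 0.2088, 0.1978]
eef_rot: [0.0, 0.979, 0.205, -0.003]
ft_force: [-0.8, -1.0, -1.4]
width: 0.0615
t 5.5 pos [0.4265 0.2088 0.1978] F [-0.84 -0.99 -1.36] w 0.0615
units [-4.57 12.63  0.28]
level turn units [-0.01  0.05  0.  ] yaw x 23.6 q [0.31 0.15 1.76 0.   1.24 1.47]
```

```bash
python3 -m creep '{"linear":[[-0.15,0.4,0],[-0.3,0.8,0],[-0.3,0.8,0],[-0.3,0.8,0],[-0.3,0.8,0],[-0.3,0.8,0],[-0.3,0.8,0],[-0.3,0.8,0],[-0.3,0.8,0],[-0.3,0.8,0],[-0.3,0.8,0],[-0.3,0.8,0],[-0.3,0.8,0],[-0.3,0.8,0],[-0.3,0.8,0],[-0.25,0.7,0],[-0.1,0.3,0],[0,0,0]],"angular":[[0,0,0],[0,0,0],[0,0,0],[0,0,0],[0,0,0],[0,0,0],[0,0,0],[0,0,0],[0,0,0],[0,0,0],[0,0,0],[0,0,0],[0,0,0],[0,0,0],[0,0,0],[0,0,0],[0,0,0],[0,0,0]],"fingers":[0,0,0,0,0,0,0,0,0,0,0,0,0,0,0,0,0,0]}'
python3 -c "
from h import *
go(.4528,-.1932,.16)"
```

```text
clock: 7.3
position: [0.43, -0.2196, 0.1764]
eef_rot: [-0.006, 0.979, 0.204, -0.025]
ft_force: [-0.4, 0.6, -1.8]
width: 0.0616
t 7.3 pos [ 0.43   -0.2196  0.1764] F [-0.39  0.57 -1.82] w 0.0616
units [ 1.07 -0.49  0.51]
level turn units [-0.18  0.39  0.  ] yaw x 23.6 q [-0.6   0.2   1.75 -0.03  1.23  0.57]
```

```bash
python3 -m creep '{"linear":[[0.5,-0.25,0.2],[0.5,-0.25,0.2],[0,0,0]],"angular":[[-0.18,0.39,0],[0,0,0],[0,0,0]],"fingers":[0,0,0]}'
python3 -c "
from h import *
go(.4528,-.1932,.118)
snap('top','t3');snap('side','s3');crop('t3',240,150,400,260,5,'t3a');crop('s3',230,130,350,290,4,'s3a')"
```

```text
clock: 7.6
position: [0.4492, -0.191, 0.1617]
eef_rot: [-0.002, 0.979, 0.204, -0.001]
ft_force: [0.7, -0.6, -1.1]
width: 0.0611
t 7.6 pos [ 0.4492 -0.191   0.1617] F [ 0.75 -0.63 -1.06] w 0.0611
units [0.08 0.12 1.46]
level turn units [-0.04  0.    0.  ] yaw x 23.5 q [-0.55  0.2   1.79  0.    1.15  0.61]
```

View pics/t3a.png

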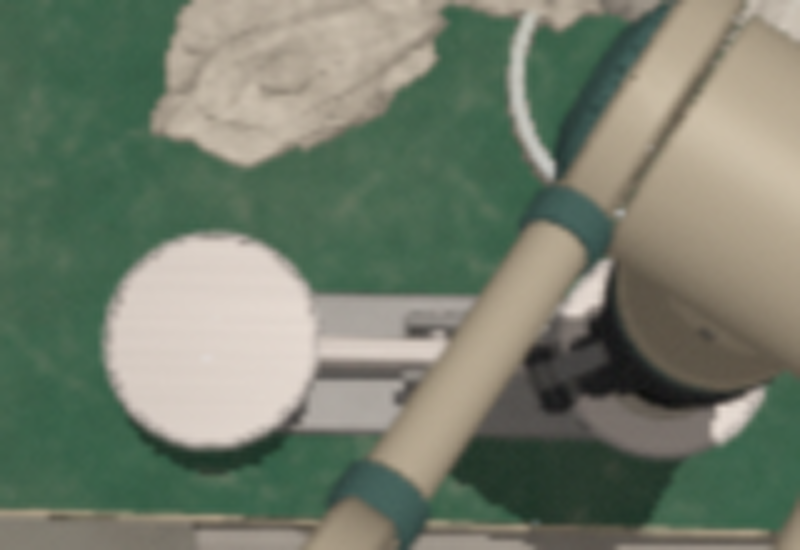

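View pics/s3a.png

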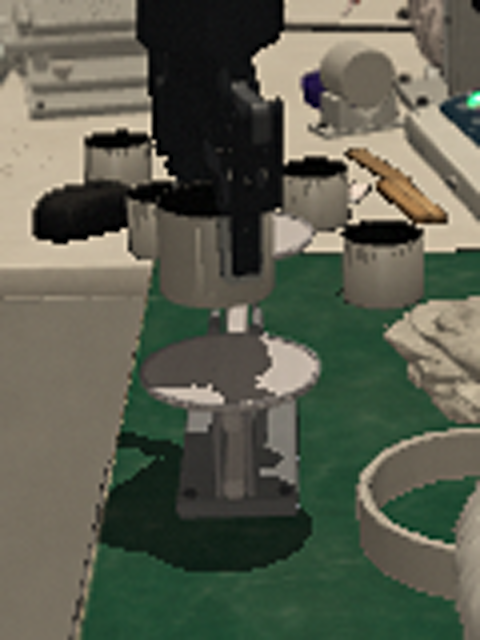

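```bash
python3 -c "
from h import *
print(w2px('side',[.4528,-.1932,.108]),w2px('side',[.4492,-.191,.177]),w2px('side',[.4392,-.191,.177]))"
```

```text
[285.97907729 220.27662987] [283.12550354 190.58232786] [278.49083946 190.68890964]
```

```bash
python3 -m creep '{"linear":[[0.1,0.12,0.3],[0,0,0.4],[0,0,0.4],[0,0,0]],"angular":[[-0.04,0,0],[0,0,0],[0,0,0],[0,0,0]],"fingers":[0,0,0,0]}'
python3 -c "
from h import *
go(.454,-.193,.104)"
```

```text
clock: 8.1
position: [0.4532, -0.1952, 0.128]
eef_rot: [0.002, 0.979, 0.204, -0.0]
ft_force: [0.9, -0.7, -0.9]
width: 0.0612
t 8.1 pos [ 0.4532 -0.1952  0.128 ] F [ 0.94 -0.7  -0.85] w 0.0612
units [ 0.05 -0.06  0.8 ]
level turn units [ 0.03  0.01 -0.  ] yaw x 23.6 q [-0.55  0.24  1.84 -0.    1.06  0.62]
```

```bash
python3 -m creep '{"linear":[[0.05,-0.06,0.2],[0,0,0.2],[0,0,0.15],[0,0,0.15],[0,0,0.1],[0,0,0]],"angular":[[0.03,0,0],[0,0,0],[0,0,0],[0,0,0],[0,0,0],[0,0,0]],"fingers":[0,0,0,0,0,0]}'
python3 -c "
from h import *
go(.454,-.193,.104)
snap('side','s4');crop('s4',230,130,350,290,4,'s4a')"
```

```text
clock: 8.7
position: [0.4549, -0.1937, 0.1042]
eef_rot: [0.001, 0.979, 0.204, 0.0]
ft_force: [-0.7, 0.7, 2.8]
width: 0.0617
t 8.7 pos [ 0.4549 -0.1937  0.1042] F [-0.66  0.7   2.78] w 0.0617
units [-0.02 -0.03  0.01]
level turn units [ 0.02 -0.    0.  ] yaw x 23.6 q [-0.54  0.27  1.87 -0.    1.01  0.62]
```

View pics/s4a.png

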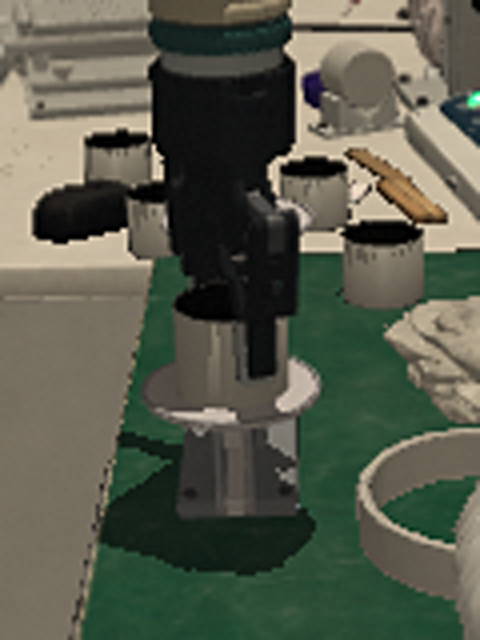

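```bash
python3 -m creep '{"linear":[[0,0,0],[0,0,0],[0,0,0],[0,0,0],[0,0,0],[0,0,-0.3],[0,0,-0.6],[0,0,-0.8],[0,0,-0.8],[0,0,-0.8],[0,0,-0.4],[0,0,0]],"angular":[[0,0,0],[0,0,0],[0,0,0],[0,0,0],[0,0,0],[0,0,0],[0,0,0],[0,0,0],[0,0,0],[0,0,0],[0,0,0],[0,0,0]],"fingers":[100,100,100,100,100,100,100,100,100,100,100,100]}'
python3 -c "
from h import *
go(.556,.183,.2)
snap('side','s5');crop('s5',230,130,350,290,4,'s5a')"
```

```text
clock: 9.95
position: [0.4554, -0.1939, 0.2226]
eef_rot: [0.002, 0.979, 0.204, 0.002]
ft_force: [-0.4, -0.1, -0.2]
width: 0.0856
t 9.95 pos [ 0.4554 -0.1939  0.2226] F [-0.44 -0.09 -0.16] w 0.0856
units [  8.09 -10.18   0.72]
level turn units [ 0.04 -0.02 -0.  ] yaw x 23.6 q [-0.54  0.16  1.69 -0.    1.29  0.62]
```

View pics/s5a.png

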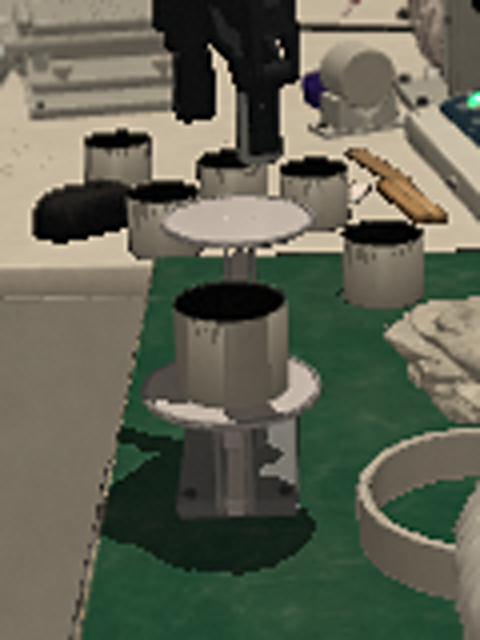

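```bash
python3 -m creep '{"linear":[[0.3,-0.4,0],[0.65,-0.8,0],[0.65,-0.8,0],[0.65,-0.8,0],[0.65,-0.8,0],[0.65,-0.8,0],[0.65,-0.8,0],[0.65,-0.8,0],[0.65,-0.8,0],[0.65,-0.8,0],[0.65,-0.8,0],[0.65,-0.8,0],[0.4,-0.5,0.5],[0.2,-0.3,0.5],[0,0,0.3],[0,0,0]],"angular":[[0.04,0,0],[0,0,0],[0,0,0],[0,0,0],[0,0,0],[0,0,0],[0,0,0],[0,0,0],[0,0,0],[0,0,0],[0,0,0],[0,0,0],[0,0,0],[0,0,0],[0,0,0],[0,0,0]],"fingers":[100,100,100,100,100,100,100,100,100,100,100,100,100,100,100,100]}'
python3 -c "
from h import *
go(.556,.183,.1)"
```

```text
clock: 11.6
position: [0.5456, 0.2093, 0.1647]
eef_rot: [-0.01, 0.979, 0.205, -0.016]
ft_force: [-0.1, 0.9, -0.9]
width: 0.0857
t 11.6 pos [0.5456 0.2093 0.1647] F [-0.13  0.94 -0.93] w 0.0857
units [0.02 1.   2.13]
level turn units [-0.21  0.23  0.  ] yaw x 23.7 q [0.23 0.35 1.57 0.02 1.26 1.39]
```

```bash
python3 -m creep '{"linear":[[0,0.5,0.6],[0,0.5,0.8],[0,0,0.5],[0,0,0]],"angular":[[-0.21,0.23,0],[0,0,0],[0,0,0],[0,0,0]],"fingers":[100,100,100,100]}'
python3 -c "
from h import *
print(w2px('side',[.5562,.1826,.051]))
go(.557,.182,.02)"
```

```text
clock: 12.0
position: [0.5561, 0.1798, 0.1063]
eef_rot: [0.001, 0.979, 0.204, -0.0]
ft_force: [-1.5, -0.9, 0.2]
width: 0.0852
[324.54645037 187.64554009]
t 12.0 pos [0.5561 0.1798 0.1063] F [-1.46 -0.87  0.17] w 0.0852
units [ 0.06 -0.06  2.88]
level turn units [ 0.01  0.   -0.  ] yaw x 23.6 q [ 0.19  0.38  1.67 -0.    1.09  1.35]
```

```bash
python3 -m creep '{"linear":[[0.06,-0.06,0.5],[0,0,0.6],[0,0,0.5],[0,0,0]],"angular":[[0,0,0],[0,0,0],[0,0,0],[0,0,0]],"fingers":[100,100,100,100]}'
python3 -c "
from h import *
go(.557,.182,.009)"
```

```text
clock: 12.4
position: [0.559, 0.1806, 0.0614]
eef_rot: [0.001, 0.979, 0.203, 0.003]
ft_force: [0.1, 0.8, 0.3]
width: 0.0857
t 12.4 pos [0.559  0.1806 0.0614] F [0.07 0.75 0.34] w 0.0857
units [-0.05 -0.07  1.75]
level turn units [ 0.02 -0.04  0.  ] yaw x 23.4 q [ 0.19  0.43  1.72 -0.    0.98  1.36]
```

```bash
python3 -m creep '{"linear":[[-0.05,-0.07,0.4],[0,0,0.4],[0,0,0.4],[-0.05,0,0.3],[0,0,0.2],[0,0,0]],"angular":[[0.02,-0.04,0],[0,0,0],[0,-0.05,0],[0,0,0],[0,0,0],[0,0,0]],"fingers":[100,100,100,100,100,100]}'
python3 -c "
from h import *
go(.557,.182,.009)
snap('side','s6');crop('s6',230,100,370,220,5,'s6a')"
```

```text
clock: 13.0
position: [0.5572, 0.1814, 0.0095]
eef_rot: [0.001, 0.979, 0.202, -0.001]
ft_force: [-0.8, 0.7, 0.5]
width: 0.0854
t 13.0 pos [0.5572 0.1814 0.0095] F [-0.79  0.71  0.5 ] w 0.0854
units [ 0.   -0.02  0.02]
level turn units [ 0.01  0.02 -0.  ] yaw x 23.3 q [ 0.2   0.49  1.77 -0.    0.87  1.36]
```

View pics/s6a.png

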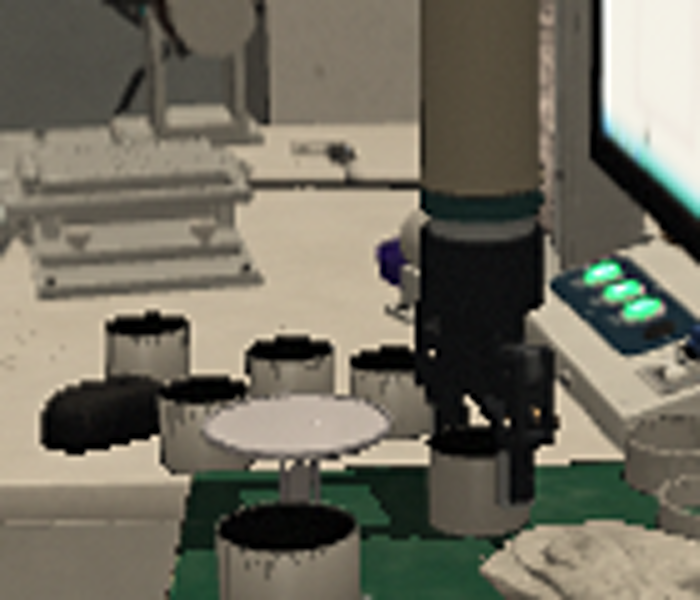

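The near finger is beside cup A, whose rim centre is at (480,440) in the crop, and the cup has not moved. Now I close the gripper and lift.

```bash
python3 -m creep '{"linear":[[0,0,0],[0,0,0],[0,0,0],[0,0,0],[0,0,0],[0,0,0],[0,0,-0.4],[0,0,-0.8],[0,0,-0.8],[0,0,-0.8],[0,0,-0.8],[0,0,-0.8],[0,0,-0.8],[0,0,-0.5],[0,0,-0.3],[0,0,0]],"angular":[[0,0,0],[0,0,0],[0,0,0],[0,0,0],[0,0,0],[0,0,0],[0,0,0],[0,0,0],[0,0,0],[0,0,0],[0,0,0],[0,0,0],[0,0,0],[0,0,0],[0,0,0],[0,0,0]],"fingers":[0,0,0,0,0,0,0,0,0,0,0,0,0,0,0,0]}' 30
python3 -c "
from h import *
go(.454,.017,.18)"
```

```text
clock: 14.65
position: [0.557, 0.1817, 0.2048]
eef_rot: [0.001, 0.979, 0.202, 0.002]
ft_force: [0.1, -0.4, -1.3]
width: 0.0615
t 14.65 pos [0.557  0.1817 0.2048] F [ 0.12 -0.39 -1.29] w 0.0615
units [-5.33  3.68  0.82]
level turn units [ 0.02 -0.02 -0.  ] yaw x 23.3 q [ 0.2   0.31  1.53 -0.    1.3   1.36]
```

```bash
python3 -m creep '{"linear":[[-0.3,0.2,0],[-0.65,0.45,0],[-0.65,0.45,0],[-0.65,0.45,0],[-0.65,0.45,0],[-0.65,0.45,0],[-0.65,0.45,0],[-0.55,0.4,0],[-0.3,0.2,0],[0,0,0]],"angular":[[0,0,0],[0,0,0],[0,0,0],[0,0,0],[0,0,0],[0,0,0],[0,0,0],[0,0,0],[0,0,0],[0,0,0]],"fingers":[0,0,0,0,0,0,0,0,0,0]}'
python3 -c "
from h import *
go(.4545,.017,.16)"
```

```text
clock: 15.65
position: [0.4434, 0.0159, 0.1947]
eef_rot: [-0.0, 0.979, 0.203, -0.011]
ft_force: [0.2, 0.4, -1.7]
width: 0.0615
t 15.65 pos [0.4434 0.0159 0.1947] F [ 0.23  0.41 -1.68] w 0.0615
units [0.38 0.12 1.15]
level turn units [-0.04  0.18 -0.  ] yaw x 23.4 q [-0.12  0.12  1.81 -0.01  1.24  1.05]
```

```bash
python3 -m creep '{"linear":[[0.35,0.12,0.2],[0,0,0.5],[0,0,0.3],[0,0,0]],"angular":[[-0.04,0.18,0],[0,0,0],[0,0,0],[0,0,0]],"fingers":[0,0,0,0]}'
python3 -c "
from h import *
go(.4545,.017,.1325)"
```

```text
clock: 16.05
position: [0.4551, 0.0182, 0.1626]
eef_rot: [-0.001, 0.979, 0.202, 0.001]
ft_force: [0.0, 0.1, -1.9]
width: 0.0614
t 16.05 pos [0.4551 0.0182 0.1626] F [ 0.03  0.12 -1.88] w 0.0614
units [-0.04  0.03  1.  ]
level turn units [-0.02 -0.02 -0.  ] yaw x 23.4 q [-0.12  0.15  1.86  0.    1.13  1.05]
```

```bash
python3 -m creep '{"linear":[[-0.04,0.03,0.4],[0,0,0.3],[0,0,0.15],[0,0,0]],"angular":[[-0.02,0,0],[0,0,0],[0,0,0],[0,0,0]],"fingers":[0,0,0,0]}'
python3 -c "
from h import *
go(.4545,.017,.1315)
snap('side','s7');crop('s7',230,130,350,250,5,'s7a')"
```

```text
clock: 16.45
position: [0.4558, 0.0182, 0.1366]
eef_rot: [-0.0, 0.979, 0.203, 0.002]
ft_force: [-0.6, -0.1, -1.5]
width: 0.0612
t 16.45 pos [0.4558 0.0182 0.1366] F [-0.56 -0.09 -1.49] w 0.0612
units [-0.06  0.02  0.17]
level turn units [ 0.   -0.03  0.  ] yaw x 23.4 q [-0.11  0.18  1.9   0.    1.07  1.05]
```

View pics/s7a.png

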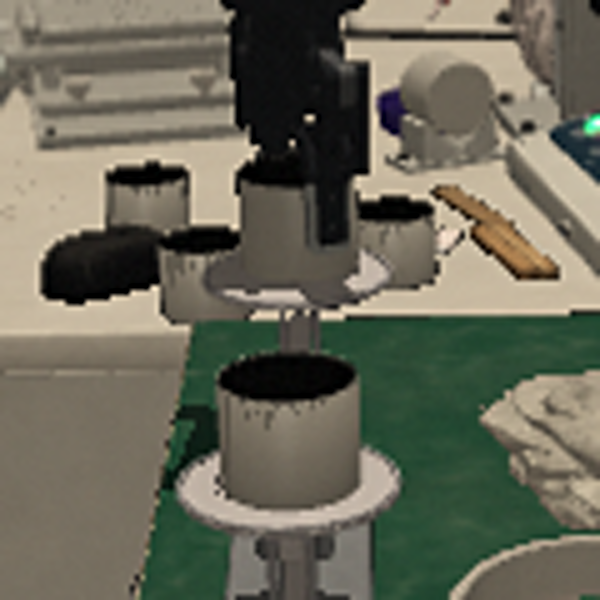

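```bash
python3 -m creep '{"linear":[[-0.06,0,0.1],[0,0,0.1],[0,0,0]],"angular":[[0,-0.03,0],[0,0,0],[0,0,0]],"fingers":[0,0,0]}'
python3 -c "
from h import *
go(.4545,.017,.1315)"
```

```text
clock: 16.8
position: [0.4554, 0.0174, 0.1317]
eef_rot: [0.001, 0.979, 0.203, 0.001]
ft_force: [-0.1, 0.5, -0.0]
width: 0.0612
t 16.8 pos [0.4554 0.0174 0.1317] F [-0.1   0.5  -0.01] w 0.0612
units [-0.03  0.    0.01]
level turn units [ 0.01 -0.02  0.  ] yaw x 23.4 q [-0.11  0.18  1.91 -0.    1.05  1.05]
```

```bash
python3 -m creep '{"linear":[[0,0,0],[0,0,0],[0,0,0],[0,0,0],[0,0,0],[0,0,-0.3],[0,0,-0.6],[0,0,-0.8],[0,0,-0.8],[0,0,-0.8],[0,0,-0.4],[0,0,0]],"angular":[[0,0,0],[0,0,0],[0,0,0],[0,0,0],[0,0,0],[0,0,0],[0,0,0],[0,0,0],[0,0,0],[0,0,0],[0,0,0],[0,0,0]],"fingers":[100,100,100,100,100,100,100,100,100,100,100,100]}'
python3 -c "
from h import *
go(.4545,.017,.1315)
snap('side','s8');crop('s8',230,130,350,250,5,'s8a')"
```

```text
clock: 18.0
position: [0.4557, 0.0173, 0.2515]
eef_rot: [0.001, 0.979, 0.203, 0.003]
ft_force: [0.1, -0.4, -0.8]
width: 0.0856
t 18.0 pos [0.4557 0.0173 0.2515] F [ 0.1  -0.4  -0.82] w 0.0856
units [-0.07 -0.02  4.  ]
level turn units [ 0.03 -0.05  0.  ] yaw x 23.4 q [-0.11  0.08  1.71 -0.    1.35  1.05]
```

View pics/s8a.png

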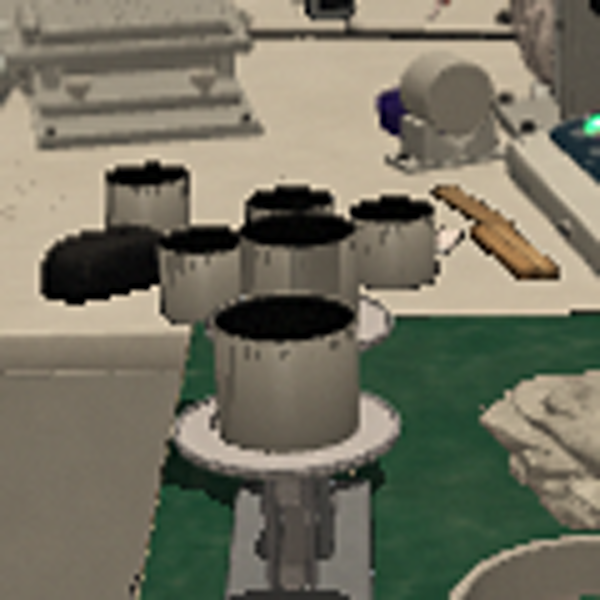

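The right pan is rising, so the left side (cup A) is dropping. I'll let the beam settle and then check.

```bash
python3 -m creep '{"linear":[[0,0,0],[0,0,0],[0,0,0],[0,0,0],[0,0,0],[0,0,0],[0,0,0],[0,0,0],[0,0,0],[0,0,0],[0,0,0],[0,0,0],[0,0,0],[0,0,0],[0,0,0],[0,0,0],[0,0,0],[0,0,0],[0,0,0],[0,0,0]],"angular":[[0,0,0],[0,0,0],[0,0,0],[0,0,0],[0,0,0],[0,0,0],[0,0,0],[0,0,0],[0,0,0],[0,0,0],[0,0,0],[0,0,0],[0,0,0],[0,0,0],[0,0,0],[0,0,0],[0,0,0],[0,0,0],[0,0,0],[0,0,0]],"fingers":[100,100,100,100,100,100,100,100,100,100,100,100,100,100,100,100,100,100,100,100]}'
python3 -c "
from h import *
snap('side','s9');crop('s9',230,130,350,250,5,'s9a');snap('top','t9')
go(.4545,.017,.104)"
python3 -m creep '{"linear":[[0,0,0],[0,0,0],[0,0,0],[0,0,0],[0,0,0],[0,0,0],[0,0,0],[0,0,0],[0,0,0],[0,0,0]],"angular":[[0,0,0],[0,0,0],[0,0,0],[0,0,0],[0,0,0],[0,0,0],[0,0,0],[0,0,0],[0,0,0],[0,0,0]],"fingers":[100,100,100,100,100,100,100,100,100,100]}'
python3 -c "
from h import *
snap('side','s10');crop('s10',230,130,350,250,5,'s10a')
a=cv2.imread('pics/s9.png').astype(int);b=cv2.imread('pics/s10.png').astype(int);print(np.abs(a-b)[130:250,230:350].max())"
```

```text
clock: 20.05
position: [0.4531, 0.0176, 0.2472]
eef_rot: [-0.0, 0.979, 0.203, -0.001]
ft_force: [-0.6, 0.4, 0.3]
width: 0.0853
t 20.15 pos [0.4531 0.0176 0.2472] F [-0.62 -0.24 -0.79] w 0.0852
units [0.04 0.04 4.77]
level turn units [-0.    0.01  0.  ] yaw x 23.4 q [-0.11  0.08  1.71 -0.    1.35  1.05]
clock: 21.15
position: [0.4531, 0.0176, 0.2472]
eef_rot: [-0.0, 0.979, 0.203, -0.001]
ft_force: [0.4, -0.3, 1.2]
width: 0.0854
23
```

View pics/s10a.png

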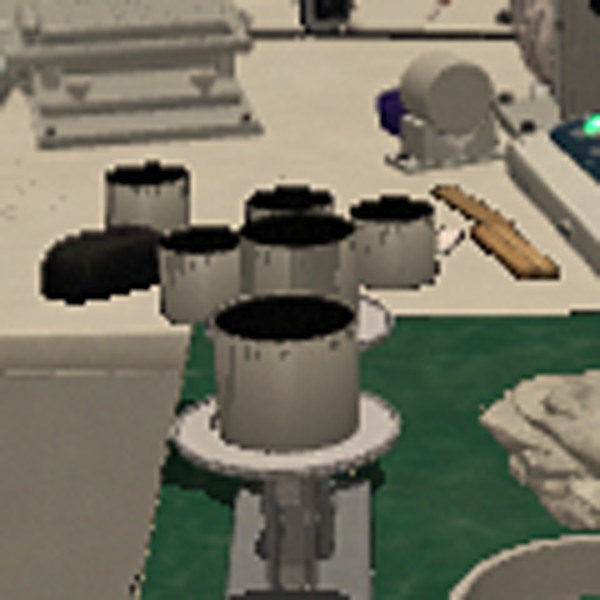

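View pics/t9.png

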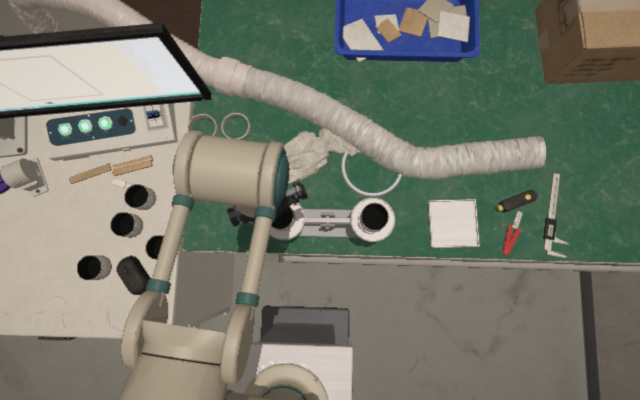

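The beam is still, with the left pan down, so cup A is the heavier. I'll take it off the left pan again.

```bash
python3 -m creep '{"linear":[[0.04,0.02,0.5],[0,0,0.7],[0,0,0.8],[0,0,0.7],[0,0,0.4],[0,0,0]],"angular":[[0,0,0],[0,0,0],[0,0,0],[0,0,0],[0,0,0],[0,0,0]],"fingers":[100,100,100,100,100,100]}'
python3 -c "
from h import *
go(.4548,.0174,.105)"
```

```text
clock: 21.8
position: [0.4559, 0.0173, 0.1524]
eef_rot: [0.001, 0.979, 0.203, 0.001]
ft_force: [-1.0, -0.2, 0.9]
width: 0.0856
t 21.8 pos [0.4559 0.0173 0.1524] F [-1.   -0.21  0.86] w 0.0856
units [-0.04 -0.02  1.58]
level turn units [ 0.01 -0.02  0.  ] yaw x 23.4 q [-0.11  0.16  1.87 -0.    1.11  1.05]
```

```bash
python3 -m creep '{"linear":[[-0.04,-0.02,0.4],[0,0,0.4],[0,0,0.4],[-0.03,0,0.3],[0,0,0]],"angular":[[0,0,0],[0,0,0],[0,0,0],[0,0,0],[0,0,0]],"fingers":[100,100,100,100,100]}'
python3 -c "
from h import *
go(.4548,.0174,.105)"
```

```text
clock: 22.3
position: [0.4568, 0.0167, 0.1091]
eef_rot: [0.002, 0.979, 0.203, 0.004]
ft_force: [0.1, -0.6, -0.0]
width: 0.0852
t 22.3 pos [0.4568 0.0167 0.1091] F [ 0.08 -0.56 -0.01] w 0.0852
units [-0.05 -0.05  0.14]
level turn units [ 0.04 -0.06  0.  ] yaw x 23.4 q [-0.12  0.2   1.94 -0.    0.99  1.05]
```

```bash
python3 -m creep '{"linear":[[-0.05,-0.05,0.12],[0,0,0],[0,0,0],[0,0,0],[0,0,0],[0,0,0],[0,0,0],[0,0,-0.4],[0,0,-0.8],[0,0,-0.8],[0,0,-0.8],[0,0,-0.8],[0,0,-0.6],[0,0,-0.3],[0,0,0]],"angular":[[0.03,-0.06,0],[0,0,0],[0,0,0],[0,0,0],[0,0,0],[0,0,0],[0,0,0],[0,0,0],[0,0,0],[0,0,0],[0,0,0],[0,0,0],[0,0,0],[0,0,0],[0,0,0]],"fingers":[100,0,0,0,0,0,0,0,0,0,0,0,0,0,0]}' 30
python3 -c "
from h import *
go(.462,-.41,.23)"
```

```text
clock: 23.8
position: [0.4541, 0.0175, 0.245]
eef_rot: [0.0, 0.979, 0.203, -0.001]
ft_force: [-0.5, 0.0, -2.1]
width: 0.0618
t 23.8 pos [0.4541 0.0175 0.245 ] F [-0.54  0.   -2.14] w 0.0618
units [-5.43 13.18  0.51]
level turn units [0.   0.01 0.  ] yaw x 23.4 q [-0.11  0.08  1.72 -0.    1.34  1.05]
```

```bash
python3 -m creep '{"linear":[[-0.15,0.4,0],[-0.33,0.8,0],[-0.33,0.8,0],[-0.33,0.8,0],[-0.33,0.8,0],[-0.33,0.8,0],[-0.33,0.8,0],[-0.33,0.8,0],[-0.33,0.8,0],[-0.33,0.8,0],[-0.33,0.8,0],[-0.33,0.8,0],[-0.33,0.8,0],[-0.33,0.8,0],[-0.33,0.8,0],[-0.3,0.7,0],[-0.15,0.4,0],[0,0,0]],"angular":[[0,0,0],[0,0,0],[0,0,0],[0,0,0],[0,0,0],[0,0,0],[0,0,0],[0,0,0],[0,0,0],[0,0,0],[0,0,0],[0,0,0],[0,0,0],[0,0,0],[0,0,0],[0,0,0],[0,0,0],[0,0,0]],"fingers":[0,0,0,0,0,0,0,0,0,0,0,0,0,0,0,0,0,0]}'
python3 -c "
from h import *
go(.463,-.410,.14)"
```

```text
clock: 25.6
position: [0.4446, -0.4204, 0.2141]
eef_rot: [-0.013, 0.979, 0.202, -0.019]
ft_force: [-0.0, -1.2, -1.4]
width: 0.061
t 25.6 pos [ 0.4446 -0.4204  0.2141] F [-0.01 -1.25 -1.37] w 0.061
units [0.78 0.01 2.45]
level turn units [-0.28  0.27  0.  ] yaw x 23.3 q [-0.86  0.37  1.42 -0.02  1.4   0.31]
```

```bash
python3 -m creep '{"linear":[[0.75,0,0.2],[0,0,0.8],[0,0,0.8],[0,0,0.8],[0,0,0.5],[0,0,0]],"angular":[[-0.28,0.27,0],[0,0,0],[0,0,0],[0,0,0],[0,0,0],[0,0,0]],"fingers":[0,0,0,0,0,0]}'
python3 -c "
from h import *
go(.463,-.410,.014)
snap('side','s11');crop('s11',210,100,370,380,2,'s11a');snap('top','t11')"
```

```text
clock: 26.2
position: [0.463, -0.4043, 0.1148]
eef_rot: [-0.004, 0.979, 0.203, -0.001]
ft_force: [0.3, 0.7, -2.3]
width: 0.0613
t 26.2 pos [ 0.463  -0.4043  0.1148] F [ 0.29  0.74 -2.27] w 0.0613
units [-0.08  0.2   3.36]
level turn units [-0.07 -0.   -0.  ] yaw x 23.4 q [-0.83  0.42  1.59  0.    1.14  0.33]
```

View pics/s11a.png

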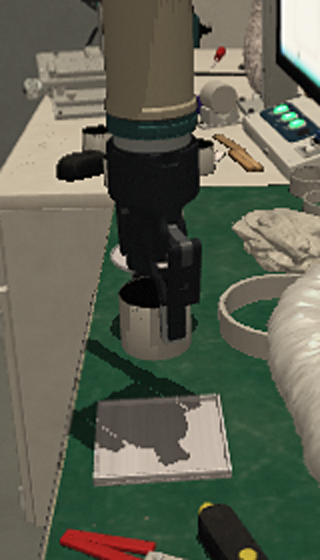

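View pics/t11.png

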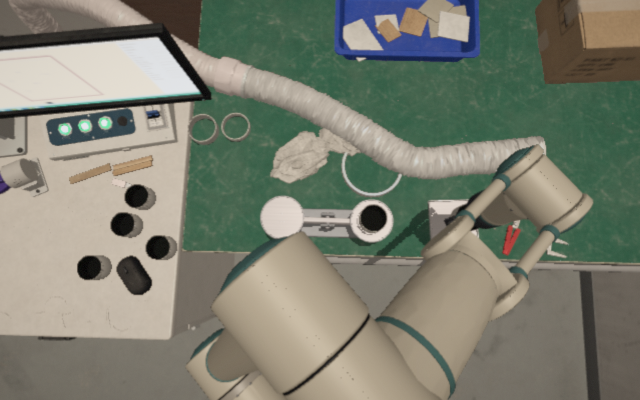

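```bash
python3 -m creep '{"linear":[[-0.08,0.2,0.5],[0,0,0.7],[0,0,0.7],[0,0,0.4],[0,0,0]],"angular":[[-0.07,0,0],[0,0,0],[0,0,0],[0,0,0],[0,0,0]],"fingers":[0,0,0,0,0]}'
python3 -c "
from h import *
go(.463,-.410,.0135)"
```

```text
clock: 26.8
position: [0.469, -0.4156, 0.0542]
eef_rot: [0.008, 0.979, 0.203, 0.005]
ft_force: [0.4, -0.2, -1.3]
width: 0.0612
t 26.8 pos [ 0.469  -0.4156  0.0542] F [ 0.41 -0.17 -1.33] w 0.0612
units [-0.12 -0.28  1.35]
level turn units [ 0.15 -0.06 -0.  ] yaw x 23.5 q [-0.84  0.48  1.65  0.    0.99  0.32]
```

```bash
python3 -m creep '{"linear":[[-0.12,-0.28,0.3],[0,0,0.4],[0,0,0.3],[0,0,0]],"angular":[[0.15,-0.06,0],[0,0,0],[0,0,0],[0,0,0]],"fingers":[0,0,0,0]}'
python3 -c "
from h import *
go(.463,-.410,.0135)"
```

```text
clock: 27.2
position: [0.4635, -0.4104, 0.025]
eef_rot: [0.002, 0.979, 0.204, 0.001]
ft_force: [-0.0, 0.3, -2.4]
width: 0.0614
t 27.2 pos [ 0.4635 -0.4104  0.025 ] F [-0.01  0.32 -2.37] w 0.0614
units [-0.01 -0.02  0.38]
level turn units [ 0.03 -0.01  0.  ] yaw x 23.5 q [-0.84  0.51  1.69 -0.    0.94  0.32]
```

```bash
python3 -m creep '{"linear":[[0,0,0.2],[0,0,0.12],[0,0,0.08],[0,0,0]],"angular":[[0.03,0,0],[0,0,0],[0,0,0],[0,0,0]],"fingers":[0,0,0,0]}'
python3 -c "
from h import *
go(.463,-.410,.0135)"
```

```text
clock: 27.6
position: [0.4642, -0.4112, 0.0167]
eef_rot: [0.001, 0.979, 0.204, 0.001]
ft_force: [0.5, 1.1, -1.0]
width: 0.0613
t 27.6 pos [ 0.4642 -0.4112  0.0167] F [ 0.55  1.06 -1.05] w 0.0613
units [-0.02 -0.05  0.11]
level turn units [ 0.02 -0.01 -0.  ] yaw x 23.5 q [-0.84  0.52  1.69  0.    0.92  0.32]
```

```bash
python3 -m creep '{"linear":[[0,0,0.1],[0,0,0.05],[0,0,0]],"angular":[[0,0,0],[0,0,0],[0,0,0]],"fingers":[0,0,0]}'
python3 -c "
from h import *
go(.463,-.410,.0135)"
```

```text
clock: 27.9
position: [0.4648, -0.4119, 0.0161]
eef_rot: [0.002, 0.979, 0.204, 0.002]
ft_force: [0.5, -0.3, -1.6]
width: 0.0612
t 27.9 pos [ 0.4648 -0.4119  0.0161] F [ 0.52 -0.32 -1.56] w 0.0612
units [-0.03 -0.08  0.09]
level turn units [ 0.04 -0.02 -0.  ] yaw x 23.5 q [-0.84  0.52  1.69  0.    0.92  0.32]
```

```bash
python3 -m creep '{"linear":[[-0.03,-0.08,0.15],[0,0,0.1]],"angular":[[0,0,0],[0,0,0]],"fingers":[0,0]}'
python3 -c "
from h import *
go(.463,-.410,.0135)"
```

```text
clock: 28.1
position: [0.4652, -0.4123, 0.0155]
eef_rot: [0.005, 0.979, 0.203, 0.004]
ft_force: [-5.8, 6.2, 19.1]
width: 0.0616
t 28.1 pos [ 0.4652 -0.4123  0.0155] F [-5.82  6.2  19.1 ] w 0.0616
units [-0.04 -0.1   0.07]
level turn units [ 0.1  -0.04  0.  ] yaw x 23.5 q [-0.84  0.52  1.7   0.    0.91  0.32]
```

```bash
python3 -m creep '{"linear":[[0,0,-0.02],[0,0,0]],"angular":[[0.1,-0.04,0],[0,0,0]],"fingers":[0,0]}'
python3 -c "
from h import *
go(.463,-.410,.0135)
snap('side','s12');crop('s12',230,220,350,350,5,'s12a')"
```

```text
clock: 28.3
position: [0.4657, -0.4129, 0.017]
eef_rot: [0.001, 0.979, 0.203, 0.001]
ft_force: [1.0, -0.0, -2.4]
width: 0.0615
t 28.3 pos [ 0.4657 -0.4129  0.017 ] F [ 0.96 -0.03 -2.38] w 0.0615
units [-0.04 -0.12  0.12]
level turn units [ 0.02 -0.01 -0.  ] yaw x 23.5 q [-0.84  0.53  1.69  0.    0.93  0.32]
```

View pics/s12a.png

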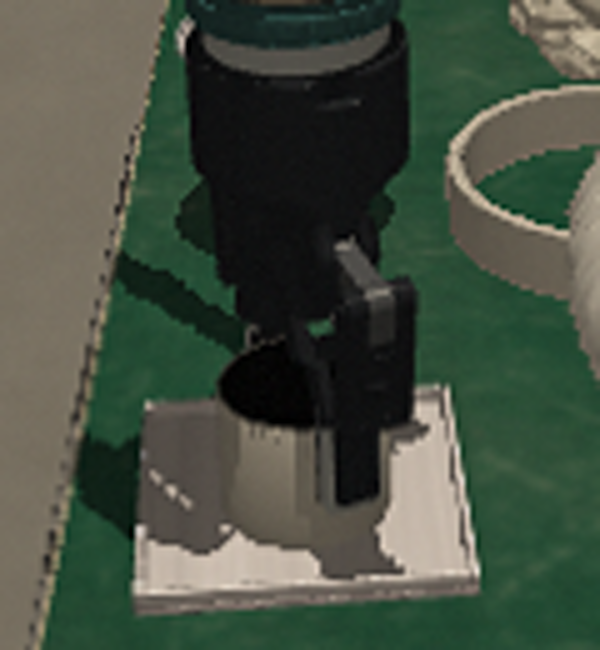

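```bash
python3 -m creep '{"linear":[[0,-0.1,0.06],[0,0,0],[0,0,0],[0,0,0],[0,0,0],[0,0,0],[0,0,0],[0,0,-0.3],[0,0,-0.6],[0,0,-0.8],[0,0,-0.8],[0,0,-0.8],[0,0,-0.8],[0,0,-0.4],[0,0,0]],"angular":[[0,0,0],[0,0,0],[0,0,0],[0,0,0],[0,0,0],[0,0,0],[0,0,0],[0,0,0],[0,0,0],[0,0,0],[0,0,0],[0,0,0],[0,0,0],[0,0,0],[0,0,0]],"fingers":[0,0,100,100,100,100,100,100,100,100,100,100,100,100,100]}'
python3 -c "
from h import *
go(.463,-.410,.0135)
snap('side','s13');snap('top','t13');crop('s13',230,150,370,350,3,'s13a');crop('t13',240,150,500,270,3,'t13a')"
```

```text
clock: 29.85
position: [0.464, -0.4101, 0.1562]
eef_rot: [0.001, 0.979, 0.204, 0.0]
ft_force: [-0.1, 0.0, 0.3]
width: 0.0854
t 29.85 pos [ 0.464  -0.4101  0.1562] F [-0.08  0.04  0.34] w 0.0854
units [-0.03 -0.03  4.76]
level turn units [ 0.02 -0.    0.  ] yaw x 23.5 q [-0.84  0.39  1.53 -0.    1.22  0.33]
```

View pics/s13a.png

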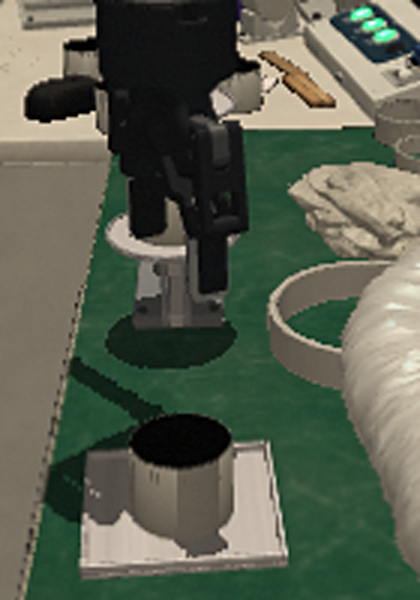

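View pics/t13a.png

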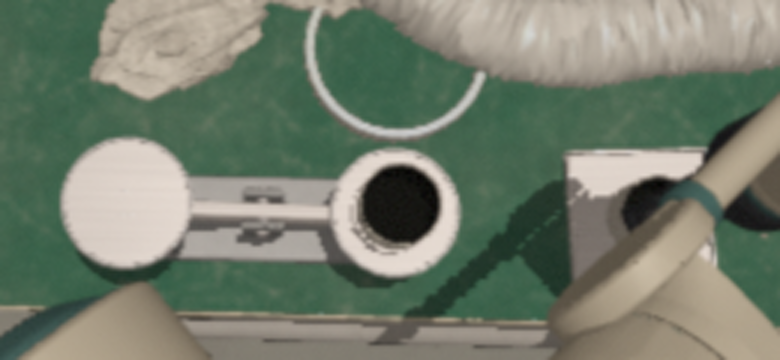

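```bash
python3 -m creep '{"linear":[[0,0,-0.6],[0,0,-0.6],[0,0,0],[0,0,0],[0,0,0]],"angular":[[0,0,0],[0,0,0],[0,0,0],[0,0,0],[0,0,0]],"fingers":[100,100,100,100,100]}'
python3 -c "
from h import *
print(px2w('top',(373.2,217.8),z=.145),px2w('top',(371.7,220.5),z=.094))
print(px2w('side',(290.2,296.7),z=.054))
bot.close_job()"
```

```text
clock: 30.45
position: [0.46, -0.4058, 0.1818]
eef_rot: [-0.007, 0.979, 0.204, -0.005]
ft_force: [0.1, -0.0, -0.9]
width: 0.0852
[ 0.45403008 -0.19249614  0.145     ] [ 0.45305    -0.19375151  0.094     ]
[ 0.46521515 -0.41546422  0.054     ]
the job is handed in; nothing more can be done
```

I weighed both cups. The left side dropped, so that cup, the one that had stood farther from the robot, is the heavier. It now stands upright in the tray, and the other cup is still on the right pan. I handed the job in at about 30.5 s of the 72 s allowed.

**Weighing:** both cups were let go with the gripper well above them. The beam settled with the left pan down, and two side pictures about 1 s apart showed no visible movement.

**Last checks from the pictures:**
- **Cup on the right pan:** about 2 mm from the pan's centre.
- **Cup in the tray:** upright, about 4–8 mm from the tray's centre.
- **Gripper:** open and about 18 cm above the table, touching nothing.

**Disagreements and slips:**
- **Camera mismatch:** the two cameras differed by a few mm, up to about 11–20 mm in y on rough readings of the right pan and one cup's rim. A closer reading of the rim agreed within about 1 pixel, and I relied on the top camera.
- **Tray contact:** setting the cup in the tray, it touched down about 2 mm earlier than I expected. The wrist force briefly reached about 21 N, so I backed off a little and then let go.

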